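Turn a circuit board over in its bench holder

TASK

The circuit board clamped in the bench holder has its parts side up: push it round on its pivots with the fingertips until it is turned right over, with its soldered side facing up and level, ready for soldering. Push gently and keep off the electronic parts that stand on it; do not grip or lift anything, and leave the holder and everything else on the bench where they stand.

Things in the scene. Friction and masses are not known exactly. Their poses are not given: they have to be found in the camera images.
- holder: Circuit-board holder, loose on the mat, 2.2 kg: round cast foot 170 mm across, post, 300 mm crossbar 56 mm up, two upright arms on it, outer faces 105 mm either side of the middle (knobs to 119 mm), tops 165 mm up. A level push of about 8 N at the board can tip it. Origin: centre of the foot's underside, 4 mm above the bench. z up, y along the crossbar, x level, roughly away from the robot.
- pivot (a point): Middle of the level pivot axis between the tops of the holder's arms, 150 mm above the foot's underside; axes as the holder's. The board turns about y here. A stiff even friction (0.14 Nm, about 3 N at 50 mm from the axis) keeps it wherever it is left; stops only 3.7 rad either way from parts side up.
- board: Green circuit board, 120 (its x) x 160 (its y) x 2.4 mm, held at the middle of both 120 mm ends by dark jaws 30 mm wide, 10 mm thick, 76 to 88 mm from the centre. Origin: its centre, on the pivot axis. y along the axis, as the holder's; z out of the parts side: up at the start (tipped up to 0.45 rad either way), down once turned over. A positive turn about y lowers the +x edge.
- strip_plus (a point): Middle of the bare strip on the parts side along the board's +x long edge: 33 mm wide, 160 mm long, no parts; the point is on the board's surface, 47 mm from the pivot axis and 13 mm in from the edge. Axes as the board's. May be pushed.
- strip_minus (a point): The same for the bare strip on the parts side along the -x long edge, 47 mm from the axis on the other side.
- solder_face (a point): Centre of the soldered side, the back of the board, 1.2 mm from the pivot axis. Axes as the board's (z points into the board). Only flat solder joints 1.6 mm high, which may be pushed anywhere.
- board_parts: The electronic parts on the parts side (transformer, capacitors, heat sink, relay, pin headers), fixed to the board; origin and axes as the board's. They fill x -27 to 27 mm and y -56 to 56 mm: up to 7 mm high beyond 17 mm from the axis, up to 20 mm high nearer to it. Not to be pushed on.
- flux_jar: Bystander, leave alone: a squat round glass jar with a white lid, 38 mm across and 30 mm tall, standing on the mat between robot and holder. Origin: centre of its underside.
- driver: Bystander, leave alone: a precision screwdriver, 154 mm long and 13 mm thick, lying on the mat between robot and holder. Origin: centre of its underside.
- tweezers: Bystander, leave alone: steel tweezers, 130 mm long and 8 mm tall, lying on the mat beside the holder's left arm. Origin: centre of its underside.
- solder_reel: Bystander, leave alone: a reel of solder, 54 mm across and 32 mm tall, lying flat on the mat beside the holder's right arm. Origin: centre of its underside.
- phone: Bystander, leave alone: an opened phone, 148 x 71 x 9 mm, lying on the bench beside the mat. Origin: centre of its underside.
- multimeter: Bystander, leave alone: a hand multimeter, 180 x 88 x 43 mm, lying dial up on the bench beside the mat. Origin: centre of its underside.
- alcohol_bottle: Bystander, leave alone: a white plastic bottle with a blue cap, 60 mm across and 145 mm tall, standing on the bench left of the mat. Origin: centre of its underside.
- esd_brush: Bystander, leave alone: a small brush, 170 mm long, lying on the bench right of the mat. Origin: centre of its underside.

How it is judged (in metres and radians):
At the end, for the whole second after the job is handed in: The board is turned over with its soldered side up, level to within 0.14 rad (8 degrees) and at rest, and the holder stands upright within 25 mm of where it stood (angle between board's own z axis and vertical above 3.00159 rad and angular speed of board below 0.15 rad/s and distance of holder from where it was at the start of the episode below 0.025 m and angle between holder's own z axis and vertical below 0.05 rad); the robot touches nothing.
It fails at once if the holder is shoved more than 25 mm, lifted, or tipped more than 0.12 rad (distance of holder from where it was at the start of the episode above 0.025 m or angle between holder's own z axis and vertical above 0.12 rad).
It fails at once if the robot leans on the parts on the board with more than 5 N (contact force between any of the fingers, the arm and board_parts above 5 N).
It fails at once if the board or holder is pushed with more than 45 N (contact force between any of the fingers, the arm and holder above 45 N).
It fails at once if a bystander is moved more than 20 mm (distance of any of flux_jar, driver, tweezers, solder_reel, phone, multimeter, alcohol_bottle, esd_brush from where it was at the start of the episode above 0.02 m).
It also fails if it takes over 51 s, if anything falls off the work surface, if the arm or the gripper's body presses on something with over 40 N, if the wrist force passes 120 N, or if a joint passes its speed limit or range.

ROBOT

A 6-joint arm with a two-finger parallel gripper is mounted at the origin on the work surface. World frame = base frame: x ahead of the robot, y to its left, z up, the work surface at z = 0. Lengths are in mm, angles in rad, forces in N, time in s.
With the tool pointing down it reaches from about 350 to 875 mm from the base axis. Payload 4.2 kg.
Tool frame: the origin (TCP) lies midway between the tips of the shut fingers; the grasp point (between the pads) lies 19 mm behind it; z points along the fingers, y is the line along which they close (so a half turn about z gives the same grasp; the last joint's range is limited). The gripper opens to 85 mm and grips with 20 to 120 N. Pads are 22 mm wide; open, the fingers measure 114 mm over their backs; the gripper's body (76 mm by 85 mm) begins 54 mm behind the grasp point. The pads swing forward as they close: fully open they stand 13 mm farther back than shut.
Start: joints at [1.601, 0.385, 0.008, 0, -1.194, -0.259], TCP at [141.724, 608.698, 231.312] pointing down, gripper open.
Joint ranges: [-3.14, 3.14], [-1.21, 2.06], [-1.07, 1.41], [-3.16, 2.05], [-2.99, -0.16], [-3.1, 3.1]. Speed limits (rad/s): [2.79, 2.79, 3.14, 3.14, 3.14, 3.14].

INTERFACE

Orientations are given as a unit quaternion [x, y, z, w].
In Python, from bench import read_state, get_image, job_done gives the robot as it stands.
- The arm moves only by the shell command python3 -m jog 'ROWS'. ROWS is JSON, a list of rows, each a list of 3 entries, a list of its own where there are three numbers: the shift along the world's x, y, z scaled (see below), then the turn, a rotation vector about the world's x, y, z scaled (see below), then the gripper's target within -1 to 1 (shut at 1, half-way at 0, fully open at -1). In form: [[[x, y, z], [wx, wy, wz], claw], ...]. A call has 1 to 20 rows; each row is the pose to reach, as a shift and turn from the pose commanded when the call began; what a row does not reach only later rows make up. The controller multiplies each number of a shift by 10 cm and each number of a turn by 120 degrees. A row lasts 1/10 s, in which the tool goes at most 50 mm and 8.59 degrees, less where a joint would pass 70% of its speed; a pose out of reach is approached as far as the arm can. A call with a number of a shift or a turn outside -1 to 1 is refused whole. A call with a gripper value outside its range is refused whole. The fingers move at their own pace and stop on an object; the grip force is fixed at half the most. Time passes only in rows, so rows that repeat a pose let the fingers close. It gives the time, the measured TCP pose, the force, the opening and the grip force at its end, in the units of the state.
- read_state(): the state, without advancing time (a new reading comes with each control period).
- get_image(name): name is "scene" or "side" or "wrist"; returns a dict with "frame" (400x640x3 uint8, red, green, blue), "range_z" (400x640 float32, mm along the optical axis (not along the pixel's ray), 0 where there is no reading), "fx", "fy", "cx", "cy" (pixels), "R" (3x3) and "t" (3): a world point X has camera coordinates R X + t. Camera axes: x right, y down, z forward; pixel columns grow to the right and rows downward; lengths in mm; the calibration is good to about 2 mm. A picture is of the moment at which its call begins.
- job_done(): hands the job in; it is judged then, once.
The state is a dict: "clock": time; "joints": joint angles; "joint_vel": joint speeds; "joint_efforts": joint torques, N m; "position": TCP position; "ee_rot": TCP orientation; "contact_force": force on the tool from outside, world axes, zero at the start; "wrist_torque": the same for the moment, N m; "gripper_width": finger opening in mm; "grasp_force": force on a finger pad.
Only numpy, scipy, OpenCV 4.12 (cv2) and the standard library are available. Lean on these libraries where they do the work, as an engineer would, in place of code of your own. Each camera call takes 0.05 s, during which the arm holds its last target. There are 200 camera calls.

## Working session

There is one attempt and no reset: what is moved stays moved. The work goes in short steps, Python scripts to look and compute and a shell command to move; the robot and the scene stay as the last step left them, time stands still between calls to the robot, and variables do not carry over. Pictures are saved under pics/ and viewed, at most 10 in all, crops included, and the job is handed in when it is done.

```bash
mkdir -p pics
cat > h.py <<'E'
import numpy as np,cv2
from bench import read_state,get_image,job_done
def pts(im):
    z=im["range_z"];v,u=np.mgrid[:z.shape[0],:z.shape[1]]
    c=np.stack([(u-im["cx"])*z/im["fx"],(v-im["cy"])*z/im["fy"],z],-1)
    P=(c-np.array(im["t"]))@np.array(im["R"]); P[z==0]=np.nan
    return P
def save(im,n): cv2.imwrite("pics/"+n+".png",im["frame"][:,:,::-1])
E
python3 - <<'E'
from h import *
s=read_state();print(s)
for n in ["scene","side"]:
    im=get_image(n);save(im,n+"0");P=pts(im);np.savez(n+"0.npz",P=P,f=im["frame"])
    hsv=cv2.cvtColor(im["frame"],cv2.COLOR_RGB2HSV)
    print(n,"cam at",-np.array(im["R"]).T@im["t"])
    m=(P[...,2]>110)&(P[...,2]<260)
    g=m&(hsv[...,0]>40)&(hsv[...,0]<90)&(hsv[...,1]>80)
    Q=P[g];print(g.sum(),np.nanmedian(Q,0),np.nanpercentile(Q,2,0),np.nanpercentile(Q,98,0))
E
```

```text
{'clock': 0.0, 'joints': array([ 1.60060822e+00,  3.85533135e-01,  6.66264680e-03, -5.34576191e-04,
       -1.19399507e+00, -2.58595980e-01]), 'joint_vel': array([ 0.00074909, -0.00117958, -0.00082353, -0.00027436,  0.00038234,
        0.00165924]), 'joint_efforts': array([ 9.02425600e-04, -3.92294025e+01,  1.88399023e+01,  4.18621033e+00,
       -4.71887222e-03,  5.59593886e-06]), 'position': array([141.58711547, 608.16265434, 230.24484856]), 'ee_rot': array([ 9.93452540e-01, -1.14240621e-01, -9.71773901e-05,  1.05957740e-03]), 'contact_force': array([0.55107494, 0.49204636, 0.25699295]), 'wrist_torque': array([-0.00890022,  0.00118206,  0.00238269]), 'grasp_force': 0.0, 'gripper_width': 85.56807848973243}
scene cam at [1375.03418373 -317.28056581 1060.59111276]
644 [552.99649778  84.2335786  162.07230701] [469.20980249   9.26898738 138.13215914] [601.38286993 167.4510928  171.89207826]
side cam at [ 245.6005073  1043.06557665 1168.20661285]
1145 [530.53945302 101.54022099 158.45026198] [464.6094903   12.91998603 137.88618898] [593.41761402 171.26832975 172.09420928]
```

View pics/scene0.png

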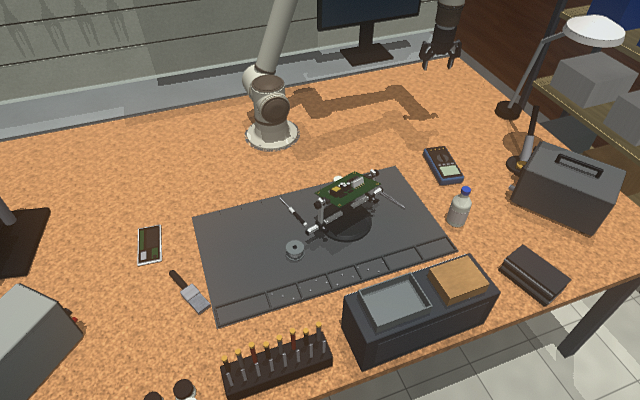

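View pics/side0.png

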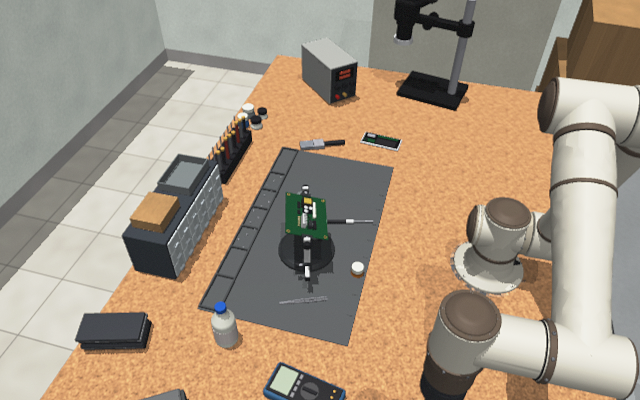

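The scene view shows the board around pixel (348,187), near the base, with the bottle at (459,208) and the reel at (294,250). In the side view it is at (306,217), with the jar at (358,268). Next I fit the board plane and axis.

Run:
```python
from h import *
A=[]
for n in ["scene","side"]:
    d=np.load(n+"0.npz");P=d["P"];f=d["f"];hsv=cv2.cvtColor(f,cv2.COLOR_RGB2HSV)
    g=(P[...,2]>110)&(P[...,2]<210)&(hsv[...,0]>40)&(hsv[...,0]<90)&(hsv[...,1]>80)
    Q=P[g];A.append(Q)
    for _ in range(6):
        c=Q.mean(0);nrm=np.linalg.svd(Q-c)[2][2];nrm*=np.sign(nrm[2]);r=(Q-c)@nrm;Q=Q[abs(r)<max(1.5*r.std(),1.5)]
    r=cv2.minAreaRect(Q[:,:2].astype(np.float32));print(n,len(Q),"normal",nrm.round(3),"c",c.round(1),"rect",r,cv2.boxPoints(r).round())
    q=A[-1];r=cv2.minAreaRect(q[:,:2].astype(np.float32));print("all",r)
    for lo,hi in[(60,100),(12,45),(4,12)]:
        m=((P[...,2]>lo)&(P[...,2]<hi)&(P[...,0]>330)&(P[...,0]<720)&(P[...,1]>-120)&(P[...,1]<300)).astype(np.uint8)
        k,l,st,ce=cv2.connectedComponentsWithStats(m)
        for i in range(1,k):
            if st[i,4]>25:
                W=P[l==i];print(lo,hi,st[i,4],"med",np.median(W,0).round(),"min",np.percentile(W,2,0).round(),"max",np.percentile(W,98,0).round(),"rgb",f[l==i].mean(0).round())
    if n=="side":
        cv2.imwrite("pics/sidecrop.png",cv2.resize(f[150:320,240:400,::-1],None,fx=3.5,fy=3.5,interpolation=cv2.INTER_CUBIC))
```

```text
scene 468 normal [-0.266 -0.081  0.961] c [542.7  84.7 157.4] rect ((532.9412231445312, 89.6609115600586), (115.65089416503906, 159.8236846923828), 17.67095947265625) [[454. 148.]
 [502.  -4.]
 [612.  31.]
 [564. 183.]]
all ((533.6512451171875, 89.80823516845703), (118.2406997680664, 160.52455139160156), 16.571170806884766)
60 100 549 med [544.  78.  67.] min [490. -50.  60.] max [592. 227.  94.] rgb [95. 93. 89.]
12 45 34 med [362. 129.  34.] min [350. 114.  23.] max [373. 142.  37.] rgb [216. 221. 208.]
12 45 150 med [487.  56.  22.] min [458.  27.  15.] max [511.  81.  26.] rgb [54. 48. 43.]
12 45 1035 med [567.  92.  22.] min [508.  22.  13.] max [613. 164.  34.] rgb [51. 48. 45.]
12 45 67 med [466. -49.  15.] min [422. -64.  12.] max [513. -36.  19.] rgb [113. 111. 107.]
12 45 211 med [ 603. -100.   35.] min [ 573. -119.   14.] max [625. -78.  40.] rgb [116. 122. 121.]
4 12 2773 med [643. 117.   6.] min [ 451. -111.    4.] max [717. 294.  11.] rgb [87. 87. 86.]
4 12 71 med [377.  23.   6.] min [345.  -4.   4.] max [406.  44.  10.] rgb [99. 96. 93.]
4 12 30 med [372. -27.   5.] m
[... 1077 characters left out ...]
3.  13.] max [514. 156.  28.] rgb [39. 41. 42.]
12 45 139 med [365. 138.  32.] min [350. 117.  13.] max [382. 150.  38.] rgb [201. 201. 194.]
4 12 3288 med [568. 200.   6.] min [348. -87.   4.] max [716. 295.  11.] rgb [ 98.  99. 101.]
4 12 1092 med [409. -12.   6.] min [ 343. -114.    4.] max [502. 107.  10.] rgb [100. 102. 104.]
4 12 83 med [628.  75.   6.] min [612.  50.   4.] max [649. 126.  10.] rgb [ 99. 102. 104.]
4 12 53 med [416. 180.   6.] min [403. 164.   4.] max [438. 195.   8.] rgb [103. 105. 106.]
4 12 87 med [606. 276.   6.] min [584. 237.   4.] max [618. 295.   9.] rgb [102. 105. 106.]
4 12 35 med [634. 276.   6.] min [621. 265.   4.] max [654. 299.  10.] rgb [102. 106. 106.]
```

View pics/sidecrop.png

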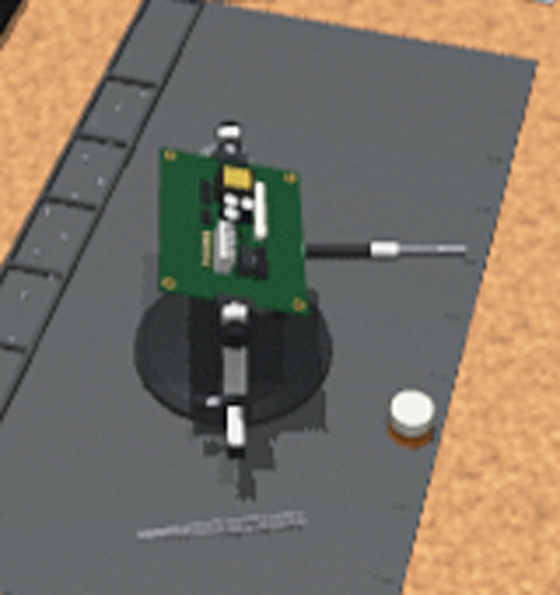

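The board is tipped about -0.275 rad, far edge up. The pivot is near (531,90,154) and the holder yaw is about 17.4°. I will turn the board in the negative sense, in three pushes:
1. Press the near strip down.
2. Draw the raised far edge back towards the robot from behind.
3. Press it down on the solder face.

First I shut the gripper and approach high above the bench.

```bash
python3 -m jog '[[[0.557,-0.893,0],[0,0,0.254],1],[[0.557,-0.893,0],[0,0,0.254],1],[[0.557,-0.893,0],[0,0,0.254],1],[[0.557,-0.893,0],[0,0,0.254],1],[[0.557,-0.893,0],[0,0,0.254],1]]'
python3 -m jog '[[[0.557,-0.893,0],[0,0,0],1],[[0.557,-0.893,0],[0,0,0],1],[[0.557,-0.893,0],[0,0,0],1]]'
python3 -m jog '[[[0.557,-0.893,0],[0,0,0],1],[[0.557,-0.893,0],[0,0,0],1],[[0.557,-0.893,0],[0,0,0],1]]'
python3 -m jog '[[[0.557,-0.893,0],[0,0,0],1],[[0.557,-0.893,0],[0,0,0],1],[[0.557,-0.893,0],[0,0,0],1]]'
```

```text
clock: 0.6
position: [197.7, 518.7, 231.2]
ee_rot: [0.989, 0.151, -0.0, 0.0]
contact_force: [-0.6, 0.1, -0.0]
gripper_width: 12.4
grasp_force: 0.0
clock: 0.9
position: [254.1, 426.3, 231.0]
ee_rot: [0.989, 0.149, -0.001, 0.001]
contact_force: [-0.0, 0.5, 0.5]
gripper_width: -0.1
grasp_force: 0.0
clock: 1.2
position: [309.7, 337.6, 231.1]
ee_rot: [0.989, 0.148, -0.0, 0.001]
contact_force: [0.2, -0.5, -1.2]
gripper_width: 0.3
grasp_force: 0.0
clock: 1.5
position: [365.7, 248.9, 231.1]
ee_rot: [0.989, 0.148, -0.0, 0.0]
contact_force: [0.1, 0.6, -0.9]
gripper_width: 0.0
grasp_force: 0.0
```

```bash
python3 -m jog '[[[0.557,-0.893,0],[0,0,0],1],[[0.557,-0.893,0],[0,0,0],1],[[0.557,-0.893,0],[0,0,0],1]]'
python3 -m jog '[[[0.557,-0.893,0],[0.0375,-0.119,0],1],[[0.557,-0.893,0],[0.0375,-0.119,0],1],[[0.557,-0.893,0],[0.0375,-0.119,0],1],[[0.557,-0.893,0],[0.0375,-0.119,0],1]]'
python3 -m jog '[[[0,0,-0.35],[0,0,0],1],[[0,0,-0.7],[0,0,0],1],[[0,0,-0.7],[0,0,0],1]]'
python3 - <<'E'
from h import *
from scipy.spatial.transform import Rotation as R
s=read_state();print(s["position"],R.from_quat(s["ee_rot"]).as_matrix()[:,2],s["contact_force"])
im=get_image("side");f=im["frame"]
cv2.imwrite("pics/a.png",cv2.resize(f[120:300,210:430,::-1],None,fx=3,fy=3,interpolation=cv2.INTER_CUBIC))
E
```

```text
clock: 1.8
position: [421.8, 160.0, 231.1]
ee_rot: [0.989, 0.148, -0.0, 0.0]
contact_force: [0.0, -0.0, -1.2]
gripper_width: 0.2
grasp_force: 0.0
clock: 2.2
position: [476.2, 72.8, 231.4]
ee_rot: [0.98, 0.149, 0.129, -0.02]
contact_force: [0.0, 0.1, -0.2]
gripper_width: 0.1
grasp_force: 0.0
clock: 2.5
position: [473.2, 73.3, 157.1]
ee_rot: [0.981, 0.15, 0.124, -0.019]
contact_force: [-0.6, 0.3, -0.0]
gripper_width: -0.1
grasp_force: 0.0
[473.2207436   73.29486602 157.05534849] [ 0.23707214  0.0740283  -0.96866744] [-0.6238356   0.30064731 -0.02436552]
```

View pics/a.png

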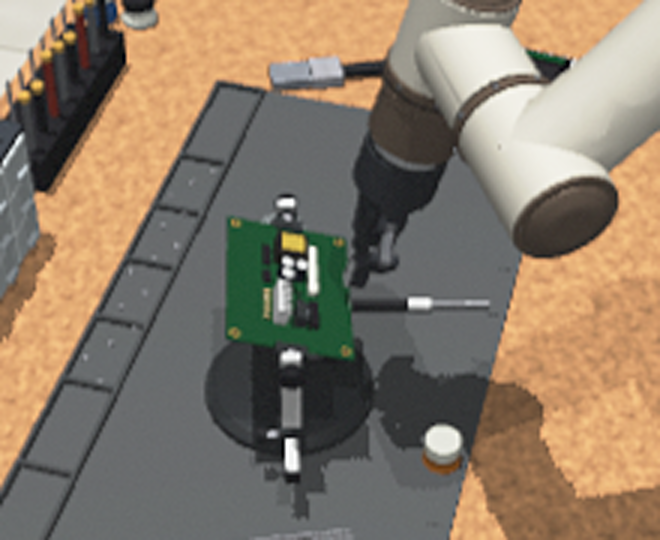

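The tip is above the near edge (crop pixel (355,280), board edge at about 350), with the parts well inboard. Next I press down along the arc.

```bash
python3 -m jog '[[[0.012,0.004,-0.1],[0,0,0],1],[[0.012,0.004,-0.2],[0,0,0],1],[[0.012,0.004,-0.23],[0,0,0],1],[[0.025,0.008,-0.26],[0,0,0],1],[[0.035,0.011,-0.29],[0,0,0],1],[[0.045,0.014,-0.32],[0,0,0],1],[[0.054,0.017,-0.34],[0,0,0],1],[[0.054,0.017,-0.34],[0,0,0],1]]'
cat >> h.py <<'E'
O=np.array([531.5,90.5,154.]);X=np.array([.954,.30,0]);Y=np.array([-.30,.954,0])
def tip():
    s=read_state();d=s["position"]-O;print("tip x'y'z",(d@X).round(1),(d@Y).round(1),s["position"][2].round(1),"F",s["contact_force"].round(1),"t",s["clock"])
def plane(cam="side"):
    im=get_image(cam);f=im["frame"];P=pts(im);hsv=cv2.cvtColor(f,cv2.COLOR_RGB2HSV);d=P-O;x=d@X;y=d@Y
    m=(hsv[...,0]>35)&(hsv[...,0]<95)&(hsv[...,1]>70)&(abs(x)<75)&(abs(y)<95)&(abs(d[...,2])<75)
    if m.sum()<30: print("few",m.sum());return im
    q=np.stack([x[m],d[...,2][m]],-1)
    for _ in range(5):
        l=cv2.fitLine(q.astype(np.float32),cv2.DIST_L1,0,.01,.01).ravel();r=(q-l[2:])@[-l[1],l[0]];q=q[abs(r)<4]
    print(cam,"n",len(q),"board angle deg",np.degrees(np.arctan2(l[1],l[0])).round(1),"x'z range",q.min(0).round(),q.max(0).round());return im
E
python3 -c "
from h import *
tip();plane();plane('scene')"
```

```text
clock: 3.35
position: [481.9, 74.8, 127.6]
ee_rot: [0.98, 0.15, 0.129, -0.02]
contact_force: [-0.1, 0.2, 1.7]
gripper_width: -0.0
grasp_force: 0.3
tip x'y'z -52.0 -0.1 127.6 F [-0.1  0.2  1.7] t 3.35
side n 933 board angle deg 30.1 x'z range [-53. -33.] [51. 35.]
scene n 366 board angle deg 30.4 x'z range [-53. -32.] [54. 33.]
```

The board is at 30°, exactly as planned. I continue to 60°, then retreat up and away from it.

```bash
python3 -m jog '[[[0.02,0.006,-0.04],[0,0,0],1],[[0.04,0.012,-0.08],[0,0,0],1],[[0.06,0.019,-0.11],[0,0,0],1],[[0.085,0.026,-0.135],[0,0,0],1],[[0.11,0.034,-0.16],[0,0,0],1],[[0.135,0.042,-0.18],[0,0,0],1],[[0.154,0.048,-0.2],[0,0,0],1],[[0.154,0.048,-0.2],[0,0,0],1]]'
python3 -c "
from h import *
tip();plane();plane('scene')"
```

```text
clock: 4.25
position: [496.5, 79.2, 106.6]
ee_rot: [0.98, 0.15, 0.128, -0.02]
contact_force: [0.2, 0.1, -0.7]
gripper_width: -0.1
grasp_force: 0.0
tip x'y'z -36.8 -0.2 106.6 F [ 0.2  0.1 -0.7] t 4.25
side n 518 board angle deg 59.0 x'z range [-32. -53.] [31. 54.]
scene n 38 board angle deg 50.9 x'z range [-7.  3.] [33. 54.]
```

Board at 59°. I back off, go over, and come down behind the raised far edge.

```bash
python3 -m jog '[[[-0.143,-0.045,0.05],[0,0,0],1],[[-0.277,-0.087,0.5],[0,0,0],1],[[-0.277,-0.087,1],[0,0,0],1],[[-0.277,-0.087,1],[0,0,0],1]]'
python3 -m jog '[[[0,0,0.35],[-0.0375,0.119,0],1],[[0,0,0.35],[-0.0375,0.119,0],1],[[0,0,0.35],[-0.0375,0.119,0],1]]'
python3 -m jog '[[[0.477,0.15,0],[0,0,0],1],[[0.954,0.3,0],[0,0,0],1],[[0.954,0.3,0],[0,0,0],1]]'
python3 -m jog '[[[0.24,0.075,0],[0,0,0],1],[[0.24,0.075,0],[0,0,0],1],[[0.24,0.075,-0.3],[0,0,0],1],[[0.24,0.075,-0.58],[0,0,0],1],[[0.24,0.075,-0.58],[0,0,0],1]]'
python3 - <<'E'
from h import *
tip();im=plane();f=im["frame"]
cv2.imwrite("pics/b.png",cv2.resize(f[120:300,210:430,::-1],None,fx=3,fy=3,interpolation=cv2.INTER_CUBIC))
E
```

```text
clock: 4.75
position: [472.8, 72.6, 214.8]
ee_rot: [0.979, 0.15, 0.136, -0.022]
contact_force: [0.5, 0.1, -0.6]
gripper_width: -0.0
grasp_force: 0.0
clock: 5.05
position: [472.7, 72.2, 243.6]
ee_rot: [0.989, 0.151, 0.001, -0.0]
contact_force: [-0.0, -0.2, -0.7]
gripper_width: -0.1
grasp_force: 0.0
clock: 5.35
position: [568.1, 102.1, 238.2]
ee_rot: [0.989, 0.151, -0.001, 0.001]
contact_force: [-1.7, -1.1, -1.1]
gripper_width: -0.1
grasp_force: 0.0
clock: 5.85
position: [584.6, 107.1, 179.8]
ee_rot: [0.989, 0.151, -0.005, 0.001]
contact_force: [-1.4, -0.3, -0.5]
gripper_width: -0.1
grasp_force: 0.0
tip x'y'z 55.7 -0.1 179.8 F [-1.4 -0.3 -0.5] t 5.85
side n 456 board angle deg 59.3 x'z range [-32. -53.] [29. 54.]
```

View pics/b.png

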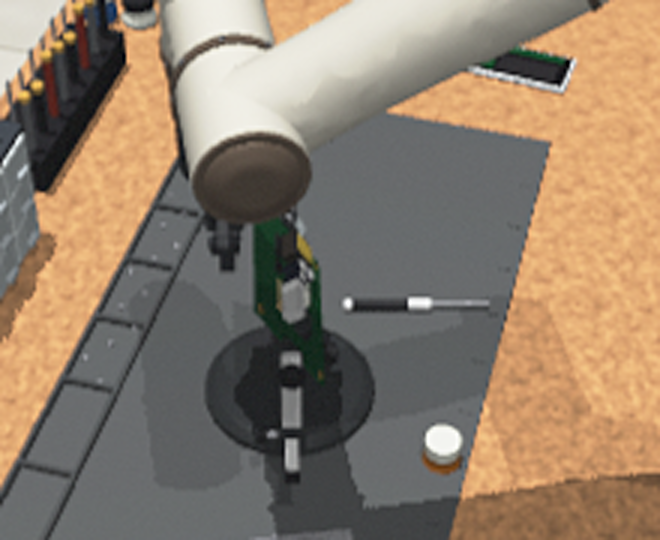

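The finger hangs clear behind the raised edge (crop (228,255), board top around (265,235)). Now I draw it to vertical.

```bash
python3 -m jog '[[[-0.08,-0.025,0.03],[0,0,0],1],[[-0.14,-0.044,0.06],[0,0,0],1],[[-0.18,-0.057,0.09],[0,0,0],1],[[-0.22,-0.069,0.12],[0,0,0],1],[[-0.26,-0.082,0.12],[0,0,0],1],[[-0.3,-0.094,0.12],[0,0,0],1],[[-0.34,-0.107,0.12],[0,0,0],1],[[-0.38,-0.119,0.12],[0,0,0],1],[[-0.415,-0.13,0.12],[0,0,0],1],[[-0.448,-0.141,0.12],[0,0,0],1],[[-0.448,-0.141,0.12],[0,0,0],1]]'
python3 -c "
from h import *
tip();plane()"
```

```text
clock: 7.0
position: [542.6, 93.7, 195.9]
ee_rot: [0.989, 0.151, -0.001, 0.0]
contact_force: [1.2, -0.1, 1.7]
gripper_width: -0.2
grasp_force: 0.7
tip x'y'z 11.6 -0.2 195.9 F [ 1.2 -0.1  1.7] t 7.0
few 7
```

```bash
python3 -m jog '[[[-0.04,-0.012,0.01],[0,0,0],1],[[-0.075,-0.024,0.02],[0,0,0],1],[[-0.112,-0.035,0.02],[0,0,0],1],[[-0.15,-0.047,0.01],[0,0,0],1],[[-0.185,-0.058,0],[0,0,0],1],[[-0.218,-0.068,-0.02],[0,0,0],1],[[-0.25,-0.078,-0.042],[0,0,0],1],[[-0.28,-0.088,-0.065],[0,0,0],1],[[-0.309,-0.097,-0.088],[0,0,0],1],[[-0.309,-0.097,-0.088],[0,0,0],1]]'
python3 -c "
from h import *
tip();plane();plane('scene')"
```

```text
clock: 8.05
position: [511.7, 84.0, 187.1]
ee_rot: [0.989, 0.151, -0.001, 0.0]
contact_force: [0.3, -0.4, 2.2]
gripper_width: 0.0
grasp_force: 0.7
tip x'y'z -20.9 -0.3 187.1 F [ 0.3 -0.4  2.2] t 8.05
side n 779 board angle deg -47.3 x'z range [-42. -45.] [39. 47.]
scene n 988 board angle deg -47.2 x'z range [-41. -45.] [43. 47.]
```

Board at about 133°. I press on down to level.

```bash
python3 -m jog '[[[-0.025,-0.008,-0.03],[0,0,0],1],[[-0.05,-0.015,-0.06],[0,0,0],1],[[-0.073,-0.023,-0.09],[0,0,0],1],[[-0.09,-0.028,-0.125],[0,0,0],1],[[-0.105,-0.033,-0.16],[0,0,0],1],[[-0.12,-0.038,-0.197],[0,0,0],1],[[-0.127,-0.04,-0.235],[0,0,0],1],[[-0.134,-0.042,-0.27],[0,0,0],1],[[-0.14,-0.044,-0.305],[0,0,0],1],[[-0.14,-0.044,-0.305],[0,0,0],1]]'
python3 -c "
from h import *
tip();plane();plane('scene')"
```

```text
clock: 9.15
position: [498.2, 79.9, 156.1]
ee_rot: [0.989, 0.151, -0.001, -0.0]
contact_force: [-0.8, 0.5, 0.6]
gripper_width: -0.1
grasp_force: 0.0
tip x'y'z -34.9 -0.1 156.1 F [-0.8  0.5  0.6] t 9.15
side n 1118 board angle deg -1.1 x'z range [-61.  -4.] [58.  6.]
scene n 937 board angle deg -0.6 x'z range [-62.  -4.] [62.  5.]
```

Level to within about 1°. I retreat straight up and check the board and holder.

```bash
python3 -m jog '[[[0,0,0.1],[0,0,0],1],[[0,0,0.5],[0,0,0],1],[[0,0,1],[0,0,0],1],[[0,0,1],[0,0,0],1],[[0,0,1],[0,0,0],1],[[0,0,1],[0,0,0],1]]'
python3 -m jog '[[[-0.8,0,0.5],[0,0,0],1],[[-0.8,0,0.5],[0,0,0],1],[[-0.8,0,0.5],[0,0,0],1],[[-0.8,0,0.5],[0,0,0],1],[[-0.8,0,0.5],[0,0,0],1]]'
python3 - <<'E'
from h import *
tip();im=plane();plane('scene');f=im["frame"]
P=pts(im);hsv=cv2.cvtColor(f,cv2.COLOR_RGB2HSV)
g=(P[...,2]>110)&(P[...,2]<210)&(hsv[...,0]>40)&(hsv[...,0]<90)&(hsv[...,1]>80)
print(cv2.minAreaRect(P[g][:,:2].astype(np.float32)))
cv2.imwrite("pics/c.png",cv2.resize(f[120:300,210:430,::-1],None,fx=3,fy=3,interpolation=cv2.INTER_CUBIC))
E
```

```text
clock: 9.85
position: [498.0, 79.9, 256.4]
ee_rot: [0.989, 0.151, -0.001, -0.0]
contact_force: [0.3, -0.7, 0.7]
gripper_width: -0.1
grasp_force: 0.0
clock: 10.35
position: [418.6, 79.9, 305.7]
ee_rot: [0.989, 0.151, -0.001, 0.0]
contact_force: [0.8, 0.4, 0.6]
gripper_width: 0.1
grasp_force: 0.0
tip x'y'z -110.9 23.8 305.7 F [0.8 0.4 0.6] t 10.35
side n 1290 board angle deg -0.9 x'z range [-61.  -4.] [58.  6.]
scene n 1123 board angle deg -0.8 x'z range [-62.  -4.] [61.  5.]
((530.3712768554688, 89.71891784667969), (117.97557830810547, 162.8238525390625), 17.745267868041992)
```

View pics/c.png

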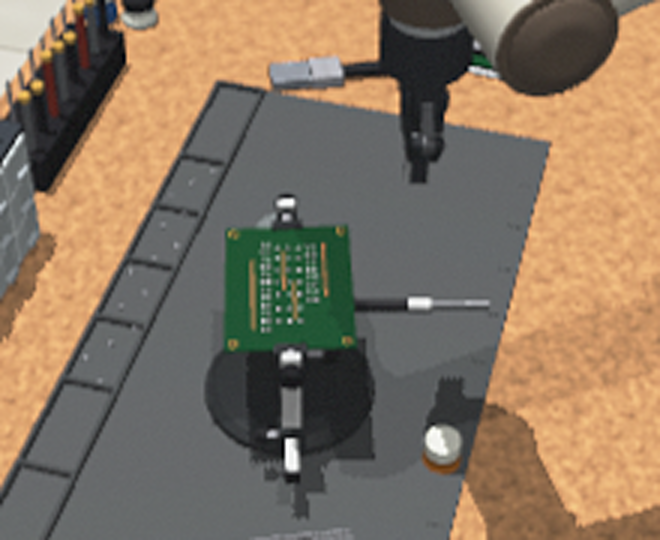

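The solder side is up and level (board centre at crop (290,290)), the holder has not moved, and the gripper is clear.

```bash
python3 -c "
from bench import job_done
print(job_done())"
```

```text
the job is handed in; nothing more can be done
None
```

The board is turned over with its soldered side up, measured within about 1° of level. The holder has not visibly moved and the arm is clear; the job was handed in at about 10 s with no verdict shown.

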